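Find the heavy side of a turned statue base on the lathe and hold it down

TASK

The turned wooden statue base on the bench lathe has an iron ballast plug hidden somewhere off-centre, and I have to screw a counterweight on opposite it. Take the red crank handle, turn the work by it through at least one full turn in one direction while feeling where it pulls, then bring the heavy side straight down and keep it there: finish while still gripping the crank handle, with the spindle at rest. Leave the other things on the bench alone.

Things in the scene. Friction and masses are not known exactly. Their poses are not given: they have to be found in the camera images.
- lathe: Grey bench lathe, 640 mm long, fixed. Origin: on the bench under the spindle line, at the headstock's outboard end face (crank end, robot's right). z up, y level along the spindle from the crank towards the tailstock, x away from the robot. In its frame: headstock y 0 to 200 mm, x -68 to 68, top z 291; motor x -168 to -68, y 35 to 205, top z 205; handwheel radius 42, y -8 to -30.
- spindle_end (a point): Point on the spindle line, 225 mm above the bench, straight above the origin of lathe; the crank handle goes round this line. Axes as lathe.
- base_middle (a point): Middle of the raw wooden statue base, a stepped disc 200 mm across and 60 mm thick on the spindle's faceplate, 264 mm from the headstock's outboard end. The iron ballast in it (about 0.6 kg, 70 mm off the spindle line) cannot be seen; its angle to the crank differs each time and nothing marks it. Axes as lathe.
- spindle (a joint): Turn of spindle, crank and wooden base, rad, counted over many turns, no stops. 0: handle straight up; grows as the top moves away from the robot. At q the handle is 75 mm x sin q along lathe x and 75 mm x cos q above the spindle line. Belt drag, steady 0.55 N m, exceeds the ballast's pull (at most 0.35 to 0.50 N m), so it stays where left; turning takes 1 to 14 N at the handle.
- crank_handle: Red crank handle, a level cylinder 90 mm long, 25 mm thick, along the spindle line. Origin at its centre: lathe y = -107 mm, 75 mm from the spindle line. It revolves freely on its pin and can be pinched from above and carried round with the gripper kept upright. The crank (flat bar, balance weight reaching 71 mm the other way) fills lathe y -44 to -64 mm; crank and handle are in balance.
- counterweight: Bystander: flat steel plate 110 x 45 x 10 mm with two holes, lying loose on the bench; origin at the middle of its underside.
- figure: Bystander: small gilt seated figure on a red round foot, 72 mm across, 136 mm high; origin at the middle of its underside.
- paint_jar: Bystander: blue paint jar with white cap, 52 mm across, 70 mm high; origin at the middle of its underside.
- chisel: Bystander: carving chisel, 240 mm long, wooden handle, lying flat along its x; origin on the bench near its ferrule.
- water_cup: Bystander: white cup, 72 mm across, 85 mm high; origin at the middle of its underside.
- tape_roll: Bystander: yellow roll of tape, 90 mm across, 24 mm high; origin at the middle of its underside.
- palette: Bystander: round white palette with dabs of dried colour, 150 mm across, 8 mm thick, on the robot's left; origin at the middle of its underside.

How it is judged:
By the outcome, as a careful person would: the job done as asked, in the order asked, and still so for the second after the job is handed in, while the arm keeps its last pose, push and grip.
It also fails if it takes over 72 s, if anything falls off the work surface, if the arm or the gripper's body presses on something with over 40 N, if the wrist force passes 120 N, or if a joint passes its speed limit or range.

ROBOT

A 7-joint arm with a two-finger parallel gripper is mounted at the origin on the work surface. World frame = base frame: x ahead of the robot, y to its left, z up, the work surface at z = 0. Lengths are in m, angles in rad, forces in N, time in s.
With the tool pointing down it reaches from about 0.35 to 0.9 m from the base axis. Payload 7.2 kg.
Tool frame: the origin (TCP) lies midway between the tips of the shut fingers; the grasp point (between the pads) lies 19 mm behind it; z points along the fingers, y is the direction in which the jaws open and shut (so a half turn about z gives the same grasp; the last joint's range is limited). The gripper opens to 88 mm and grips with 3 to 60 N. Pads are 20 mm wide; open, the fingers measure 115 mm over their backs; the gripper's body (75 mm by 178 mm) begins 61 mm behind the grasp point.
Start: joints at [1.074, 0.411, -0.013, 1.596, 0.006, 1.134, -0.082], TCP at [0.26, -0.568, 0.223] pointing down, gripper open.
Joint ranges: [-2.95, 2.95], [-0.29, 1.99], [-1.47, 1.44], [0.14, 2.54], [-1.03, 4.17], [0.13, 1.85], [-2.86, 2.86]. Speed limits (rad/s): [2.39, 2.39, 3.01, 3.01, 3.14, 3.14, 3.14].

INTERFACE

Orientations are given as a rotation vector (axis times angle).
In Python, from bench import * gives the robot as it stands.
- The arm moves only by the shell command python3 -m inch 'ROWS' [FORCE]. ROWS is JSON, a list of rows, each a list of 7 numbers: the shift along the tool's x, y, z in m, then the turn, a rotation vector about the tool's x, y, z in rad, then the opening, from 0 (shut) to 1 (fully open). In form: [[x, y, z, ax, ay, az, fingers], ...]. A call has 1 to 20 rows; each row is the pose to reach, as a shift and turn from the pose measured when the call began, along the tool's axes at that moment; what a row does not reach only later rows make up. A row lasts 1/8 s, in which the tool goes at most 62.5 mm and 10.7 degrees, less where a joint would pass 70% of its speed; a pose out of reach is approached as far as the arm can. A call with a gripper value outside its range is refused whole. The fingers move at their own pace and stop on an object; FORCE is the grip in N (left out, the last holds). Time passes only in rows, so rows that repeat a pose let the fingers close. It gives the time, the measured TCP pose, the force and the opening at its end, in the units of the state.
- state(): the state, without advancing time (a new reading comes with each control period).
- get_image(name): name is "scene" or "top" or "wrist"; returns the picture (384x512x3 uint8, blue, green, red); there is no depth.
- camera_info(name): a dict with "K" (3x3 intrinsics, pixels), "extrinsics" (4x4, takes a point from world to camera coordinates). Camera axes: x right, y up, looking along -z (the intrinsics and any distortion apply to the point x, -y, -z); pixel columns grow to the right and rows downward; lengths in m; the calibration is good to about 2 mm. A picture is of the moment at which its call begins: read the wrist's pose just before it. camera_info takes no time and is no camera call; for the wrist camera it gives the pose at the moment of the call.
- job_done(): hands the job in, once; it reports no verdict.
The state is a dict: "clock": time; "q": joint angles; "joint_velocities": joint speeds; "joint_efforts": joint torques, N m; "tool_pos": TCP position; "eef_rot": TCP orientation; "force": force on the tool from outside, world axes, zero at the start; "ft_torque": the same for the moment, N m; "opening": opening from 0.0 (shut) to 1.0 (fully open).
Only numpy, scipy, OpenCV 4.12 (cv2) and the standard library are available. Lean on these libraries where they do the work, as an engineer would, in place of code of your own. Each camera call takes 0.05 s, during which the arm holds its last target.

## Working session

There is one attempt and no reset: what is moved stays moved. The work goes in short steps, Python scripts to look and compute and a shell command to move; the robot and the scene stay as the last step left them, time stands still between calls to the robot, and variables do not carry over. Pictures are saved under pics/ and viewed, and the job is handed in when it is done.

```bash
ls; mkdir -p pics
python3 - <<'E'
from bench import *
import cv2
s=state();print({k:s[k] for k in s})
for n in ("scene","top","wrist"):
    cv2.imwrite(f"pics/a_{n}.png",get_image(n)); c=camera_info(n);print(n,c["K"],c["extrinsics"],[k for k in c])
E
```

```text
pics
{'clock': 0.0, 'q': array([ 1.07378083,  0.41191112, -0.01269672,  1.59701232,  0.00561922,
        1.13431251, -0.08220978]), 'joint_velocities': array([ 2.67977673e-04,  3.55100945e-04,  5.16753390e-04, -5.75028215e-05,
       -8.27258530e-05,  8.62457704e-04, -1.77257099e-03]), 'joint_efforts': array([ 1.05256851e-03, -5.87961674e+01,  6.42237850e-01, -2.91074789e+01,
       -5.38476440e-02,  1.83753757e-02,  1.18544285e-04]), 'tool_pos': array([ 0.25961264, -0.56798379,  0.22181517]), 'eef_rot': array([-3.06815453e+00, -6.68119538e-01,  7.45859119e-04]), 'force': array([-0.64077833,  0.9069122 , -0.6415997 ]), 'ft_torque': array([ 0.01897352, -0.01812804, -0.03165709]), 'opening': 1.0026435446731508}
scene [[427.81148609   0.         257.95813041]
 [  0.         427.81148609 191.47567419]
 [  0.           0.           1.        ]] [[-1.50014971e-02  9.99723872e-01  1.80868607e-02  7.99144885e-02]
 [-6.59802054e-01 -2.34890437e-02  7.51072243e-01  1.52312693e-01]
 [ 7.51289694e-01 -6.66539766e-04  6.59972235e-01 -1.76276054e+00]
 [ 0.00000000e+00  0.00000000e+00  0.00000000e+00  1.00000000e+00]] ['K', 'extrinsics']
top [[458.51058423   0.         255.96218967]
 [  0.         458.51058423 200.00722399]
 [  0.           0.           1.        ]] [[ 0.00316502 -0.99990828  0.01316895 -0.09881699]
 [ 0.98604324  0.00531271  0.16640465 -0.49137728]
 [-0.16645935  0.01245848  0.98596961 -1.49315282]
 [ 0.          0.          0.          1.        ]] ['K', 'extrinsics']
wrist [[314.00921034   0.         254.06019113]
 [  0.         314.00921034 188.47728329]
 [  0.           0.           1.        ]] [[ 0.41551976 -0.90958119 -0.00232164 -0.62331241]
 [ 0.87187701  0.39902023 -0.28392489  0.03501598]
 [ 0.25917912  0.11595222  0.95884371 -0.39094363]
 [ 0.          0.          0.          1.        ]] ['K', 'extrinsics']
```

View pics/a_scene.png

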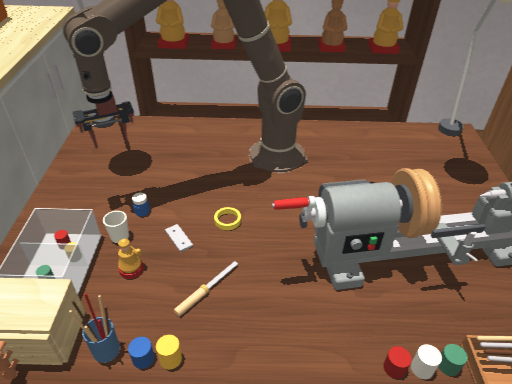

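View pics/a_top.png

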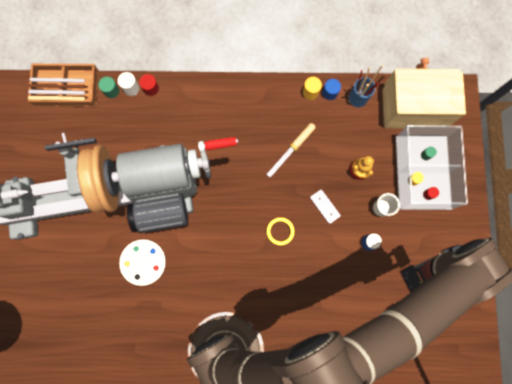

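View pics/a_wrist.png

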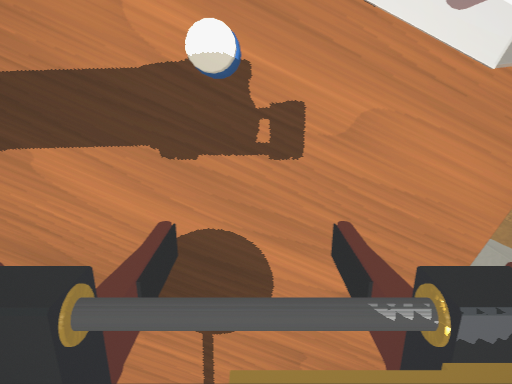

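The scene view shows the red handle at about (273–310, 204) and the top view at about (200–237, 145). The lathe is yawed by about 10°. The bystanders sit to the right of the lathe. Next I triangulate the handle and spindle.

```bash
cat > h.py <<'E'
from bench import *
import cv2, numpy as np
def P(n):
    c=camera_info(n); E=c["extrinsics"]; D=np.diag([1,-1,-1.])
    return c["K"]@D@E[:3]
def proj(n,p):
    v=P(n)@np.r_[p,1]; return v[:2]/v[2]
def tri(a,b,na="scene",nb="top"):
    A=[];
    for n,u in((na,a),(nb,b)):
        M=P(n); A+=[u[0]*M[2]-M[0],u[1]*M[2]-M[1]]
    A=np.array([r/np.linalg.norm(r[:3]) for r in A]); x=np.linalg.lstsq(A[:,:3],-A[:,3],rcond=None)[0]; return x
def ray(n,u,z):
    M=P(n); A=np.array([u[0]*M[2]-M[0],u[1]*M[2]-M[1]]); return np.linalg.solve(A[:,:2],-A[:,3]-A[:,2]*z)
def red(im,box):
    h=cv2.cvtColor(im,cv2.COLOR_BGR2HSV); m=((h[...,0]<6)|(h[...,0]>174))&(h[...,1]>190)&(h[...,2]>90)
    k=np.zeros(m.shape,bool); x0,y0,x1,y1=box; k[y0:y1,x0:x1]=1; return (m&k)
E
python3 - <<'E'
from h import *
out={}
for n,b in(("scene",(262,190,325,220)),("top",(195,125,245,165))):
    im=cv2.imread(f"pics/a_{n}.png"); m=red(im,b); ys,xs=np.nonzero(m); r=cv2.minAreaRect(np.c_[xs,ys].astype(np.float32)); print(n,m.sum(),xs.min(),xs.max(),ys.min(),ys.max(),r)
    bp=cv2.boxPoints(r); bp=bp[np.argsort(bp[:,0])]; out[n]=(bp[:2].mean(0),bp[2:].mean(0))
    x0,y0,x1,y1=(200,140,470,300) if n=="scene" else (0,110,250,260)
    cv2.imwrite(f"pics/z_{n}.png",cv2.resize(im[y0:y1,x0:x1],None,fx=2.9 if n=="scene" else 3.2,fy=2.9 if n=="scene" else 3.2))
print(out)
# scene: left end = right in top
a=tri(out["scene"][0],out["top"][1]); b=tri(out["scene"][1],out["top"][0]); print("free end",a,"crank end",b,np.linalg.norm(a-b),np.degrees(np.arctan2(-(b-a)[0],(b-a)[1])))
for p in(a,b):print(proj("scene",p),proj("top",p))
E
```

```text
scene 191 274 307 198 208 ((290.6911315917969, 202.98529052734375), (9.28027629852295, 33.13289260864258), 85.60128784179688)
top 211 205 235 137 149 ((220.06756591796875, 142.90541076660156), (9.04194450378418, 29.42742156982422), 80.53767395019531)
{'scene': (array([274.1735 , 204.25587], dtype=float32), array([307.20877, 201.7147 ], dtype=float32)), 'top': (array([205.55405, 145.32433], dtype=float32), array([234.58109, 140.4865 ], dtype=float32))}
free end [ 0.62001102 -0.03320547  0.29704368] crank end [0.60574899 0.05103945 0.2954477 ] 0.0854585192672199 9.608642415849273
[274.58642083 204.25713849] [234.95467703 140.49691371]
[306.86204885 201.72503701] [205.23774787 145.30049241]
```

View pics/z_scene.png

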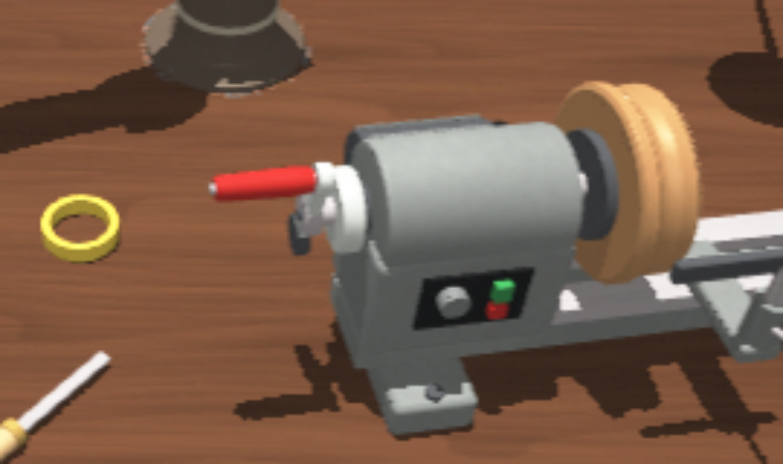

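View pics/z_top.png

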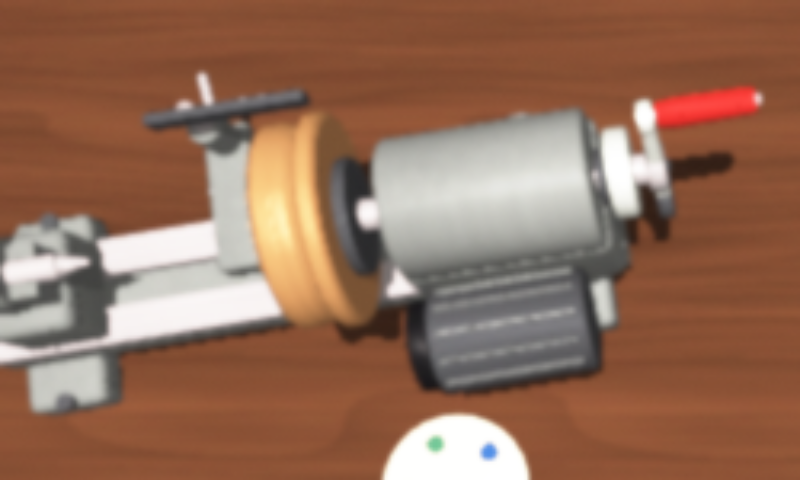

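Run:
```python
from h import *
w=tri((200+347/2.9,140+210/2.9),(620/3.2,110+172/3.2)); print("wheel",w)
print("wheel top@.225",ray("top",(620/3.2,110+172/3.2),.225))
t=ray("top",(88/3.2,110+262/3.2),.225); print("tail tip",t)
d=t-w[:2]; print("yaw",np.degrees(np.arctan2(-d[0],d[1])))
hA=ray("top",(376/3.2,110+150/3.2),.26);hB=ray("top",(582/3.2,110+110/3.2),.26);print("head edge",hA,hB,np.degrees(np.arctan2(-(hA-hB)[0],(hA-hB)[1])), np.linalg.norm(hA-hB))
for yaw in(8,9,9.6,10):
    c,s=np.cos(np.radians(yaw)),np.sin(np.radians(yaw)); R=np.array([[c,-s],[s,c]])
    h=np.array([.6129,.0089]) # handle mid of visible red
    print(yaw,"handle in wheel frame",R.T@(h-w[:2])*1000-[0,19],"tip",R.T@(t-w[:2])*1000)
```

```text
wheel [0.56994581 0.09359776 0.22333472]
wheel top@.225 [0.56933247 0.09115642]
tail tip [0.4814403  0.57553712]
yaw 10.40610618699671
head edge [0.57962742 0.30794   ] [0.61846079 0.12280818] 11.846646247649158 0.18916083037967493
8 handle in wheel frame [  30.74850969 -108.85155812] tip [-20.5711926  489.56674517]
9 handle in wheel frame [  29.17570063 -109.37450878] tip [-12.02394169 489.85119859]
9.6 handle in wheel frame [  28.22771856 -109.67507512] tip [ -6.89366641 489.95025186]
10 handle in wheel frame [  27.59400437 -109.86993049] tip [ -3.47302818 489.9864386 ]
```

```bash
cat >> h.py <<'E'
from scipy.spatial.transform import Rotation as Ro
YAW=np.radians(10.2)
LX=np.array([np.cos(YAW),np.sin(YAW),0]);LY=np.array([-np.sin(YAW),np.cos(YAW),0]);LZ=np.array([0,0,1.])
RT=Ro.from_matrix(np.c_[np.cross(LX,-LZ),LX,-LZ])   # tool x,y,z in world
def rel(p,R=RT):
    s=state();R0=Ro.from_rotvec(s["eef_rot"])
    return np.round(R0.inv().apply(np.asarray(p)-s["tool_pos"]),4),np.round((R0.inv()*R).as_rotvec(),4)
E
python3 - <<'E'
from h import *
for p in([.26,-.568,.40],[.6144,.001,.40]):print(rel(p))
E
```

```text
(array([ 0.0003, -0.0002, -0.178 ]), array([-1.1000e-03, -7.0000e-04, -1.3199e+00]))
(array([ 0.5592, -0.3703, -0.1776]), array([-1.1000e-03, -7.0000e-04, -1.3199e+00]))
```

```bash
python3 -m inch '[[0,0,-0.06,0,0,0,1],[0,0,-0.12,0,0,0,1],[0.02,-0.013,-0.178,0,0,-0.05,1],[0.06,-0.04,-0.178,0,0,-0.15,1],[0.11,-0.073,-0.178,0,0,-0.27,1],[0.16,-0.106,-0.178,0,0,-0.39,1],[0.21,-0.139,-0.178,0,0,-0.51,1],[0.26,-0.172,-0.178,0,0,-0.63,1],[0.31,-0.205,-0.178,0,0,-0.75,1],[0.36,-0.238,-0.178,0,0,-0.87,1],[0.41,-0.271,-0.178,0,0,-0.99,1],[0.46,-0.304,-0.178,0,0,-1.11,1],[0.5,-0.331,-0.178,0,0,-1.2,1],[0.54,-0.357,-0.178,0,0,-1.28,1],[0.559,-0.37,-0.178,0,0,-1.32,1],[0.559,-0.37,-0.178,0,0,-1.32,1],[0.559,-0.37,-0.178,0,0,-1.32,1]]'
python3 - <<'E'
from h import *
s=state();print(s["clock"],s["tool_pos"],s["force"],s["q"]);print(rel([.6144,.001,.277]))
im=get_image("wrist");cv2.imwrite("pics/b_wrist.png",im)
print(proj("wrist",[.6129,.0089,.296]))
for n in("scene","top"):cv2.imwrite(f"pics/b_{n}.png",get_image(n))
E
```

```text
clock: 2.28
tool_pos: [0.614, -0.0013, 0.4004]
eef_rot: [-2.018, -2.407, 0.001]
force: [0.6, 0.3, 0.3]
opening: 1.001
2.275 [ 0.61396134 -0.00125521  0.40039293] [0.62994587 0.34367672 0.26922096] [ 0.30105409  0.35713721 -0.54485788  1.30919955  0.18227595  1.52518701
 -0.04885245]
(array([0.0021, 0.0009, 0.1234]), array([-0.0009, -0.0001, -0.0029]))
[256.07365458 176.99017911]
```

View pics/b_wrist.png

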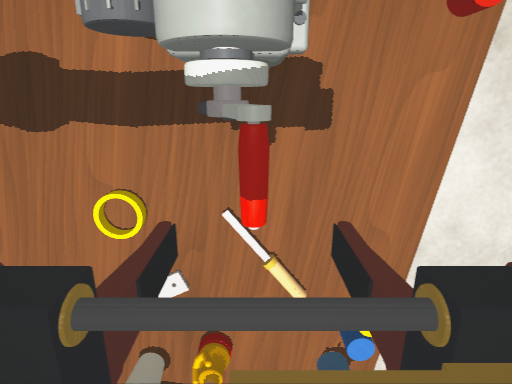

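View pics/b_scene.png

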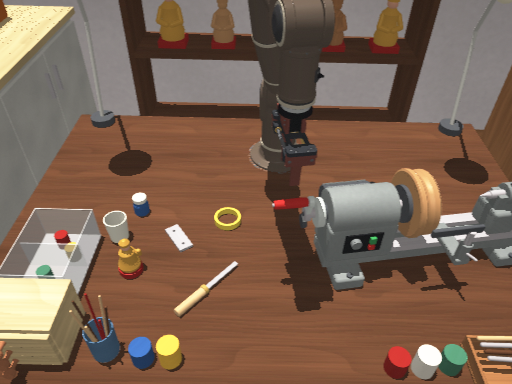

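The wrist view shows the handle upright in the picture at (255, 122–228). Its centre matches the predicted (256, 177), so the jaws are centred on it and aligned. I descend and grip.

```bash
python3 -m inch '[[0.001,0.001,0.04,0,0,0,1],[0.002,0.001,0.08,0,0,0,1],[0.002,0.001,0.11,0,0,0,1],[0.002,0.001,0.123,0,0,0,1],[0.002,0.001,0.123,0,0,0,1],[0.002,0.001,0.123,0,0,0,0.2],[0.002,0.001,0.123,0,0,0,0.1],[0.002,0.001,0.123,0,0,0,0.1],[0.002,0.001,0.123,0,0,0,0.1],[0.002,0.001,0.123,0,0,0,0.1]]' 45
python3 - <<'E'
from h import *
s=state();print(s["clock"],s["tool_pos"],s["force"],s["ft_torque"],s["opening"]*88)
cv2.imwrite("pics/c_wrist.png",get_image("wrist"));cv2.imwrite("pics/c_scene.png",get_image("scene"))
E
```

```text
clock: 3.68
tool_pos: [0.6146, 0.001, 0.2779]
eef_rot: [-2.019, -2.407, -0.0]
force: [0.3, -0.6, -1.0]
opening: 0.467
3.675 [0.61458575 0.00101708 0.27785229] [ 0.31244273 -0.55579302 -1.00664982] [ 0.00011043 -0.06444834  0.05136027] 41.107589645413505
```

View pics/c_wrist.png

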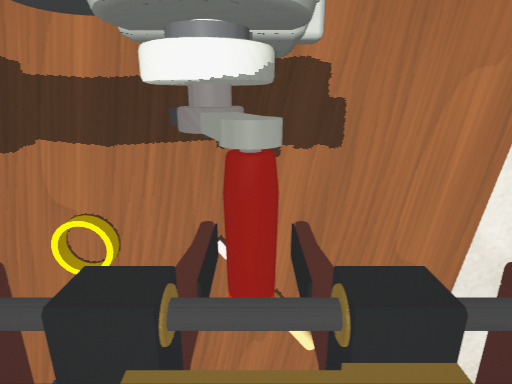

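View pics/c_scene.png

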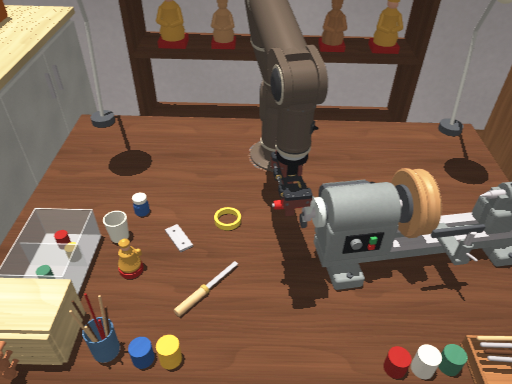

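The wrist view shows the handle (columns 225–278) between the pads, with the fingers still closing at 41 mm. I keep closing.

```bash
python3 -m inch '[[0,0,0,0,0,0,0.1],[0,0,0,0,0,0,0.1],[0,0,0,0,0,0,0.1],[0,0,0,0,0,0,0.1],[0,0,0,0,0,0,0.1],[0,0,0,0,0,0,0.1]]'
python3 - <<'E'
from h import *
s=state();print(s["clock"],s["tool_pos"],s["force"],s["ft_torque"],s["opening"]*88)
E
```

```text
clock: 4.53
tool_pos: [0.6143, 0.0009, 0.2775]
eef_rot: [-2.018, -2.407, 0.001]
force: [-3.2, 0.2, -2.0]
opening: 0.271
4.525 [0.61425484 0.00094261 0.2775306 ] [-3.1673063   0.23277037 -1.99740657] [-0.05246876  0.60267774  0.0608005 ] 23.82243072956481
```

```bash
cat >> h.py <<'E'
import json,os
# centre for the TCP, implied by start grip pose
T0=np.array([.61425,.00094,.27753]); Q0=np.radians(20.8); RAD=.075
C=T0-RAD*(np.sin(Q0)*LX+np.cos(Q0)*LZ)
def tgt(deg):
    q=np.radians(deg); return C+RAD*(np.sin(q)*LX+np.cos(q)*LZ)
def log(nxt,tag="f"):
    s=state(); d=s["tool_pos"]-C; x,y,z=d@LX,d@LY,d@LZ
    q=np.degrees(np.arctan2(x,z))%360; f=s["force"]; t=np.array([np.cos(np.radians(q)),-np.sin(np.radians(q))])
    F=np.array([f@LX,f@LZ]); ft=F@t; fr=F@[np.sin(np.radians(q)),np.cos(np.radians(q))]
    w=np.linalg.norm(s["joint_velocities"])
    with open("log.jsonl","a") as h: h.write(json.dumps(dict(t=s["clock"],q=q,r=np.hypot(x,z),x=x,z=z,F=F.tolist(),fy=f@LY,ft=ft,fr=fr,tag=tag,pos=s["tool_pos"].tolist(),f=f.tolist()))+"\n")
    print("t %.2f q %.1f r %.1f dy %.1f  Ft %.2f Fr %.2f Fy %.2f op %.1f w %.2f"%(s["clock"],q,np.hypot(x,z)*1e3,y*1e3,ft,fr,f@LY,s["opening"]*88,w))
    for g in nxt:
        p,r=rel(tgt(g)); print(g,np.round(p,4).tolist(),np.round(r,3).tolist())
E
python3 - <<'E'
from h import *
E=camera_info("wrist")["extrinsics"];c=-E[:3,:3].T@E[:3,3];print("cam offset tool",rel(c)[0])
log([22,25,30,35],"start")
E
```

```text
cam offset tool [ 0.0784 -0.0009 -0.1614]
t 4.53 q 20.8 r 75.0 dy 0.0  Ft -2.17 Fr -2.96 Fy 0.79 op 23.8 w 0.00
22 [0.0, 0.0015, 0.0006] [-0.001, -0.0, -0.003]
25 [0.0, 0.0051, 0.0021] [-0.001, -0.0, -0.003]
30 [0.0, 0.0109, 0.0051] [-0.001, -0.0, -0.003]
35 [0.0, 0.0164, 0.0087] [-0.001, -0.0, -0.003]
```

Run:
```python
import cv2,numpy as np
a=cv2.imread("pics/b_scene.png")[80:230,240:340];b=cv2.imread("pics/c_scene.png")[80:230,240:340]
cv2.imwrite("pics/d.png",cv2.resize(np.hstack([a,b]),None,fx=3.9,fy=3.9,interpolation=cv2.INTER_CUBIC))
```

```text
(no output)
```

View pics/d.png

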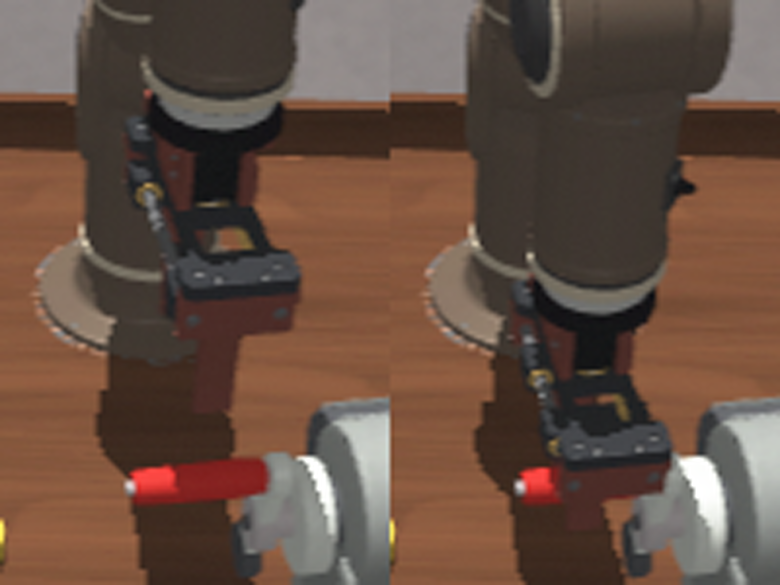

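```bash
python3 -m inch '[[0,0.0015,0.0006,0,0,0,0.1],[0,0.005,0.002,0,0,0,0.1],[0,0.011,0.005,0,0,0,0.1],[0,0.0165,0.0087,0,0,0,0.1]]'; python3 -c "
from h import *
log([40,45,50])"
```

```text
clock: 5.03
tool_pos: [0.6305, 0.0038, 0.2682]
eef_rot: [-2.018, -2.406, 0.002]
force: [-5.9, -0.1, -2.6]
opening: 0.275
t 5.03 q 35.4 r 74.5 dy -0.0  Ft -3.19 Fr -5.48 Fy 0.95 op 24.2 w 0.14
40 [0.0, 0.005, 0.0033] [-0.002, -0.0, -0.003]
45 [0.0001, 0.0099, 0.0077] [-0.002, -0.0, -0.003]
50 [0.0001, 0.0143, 0.0125] [-0.002, -0.0, -0.003]
```

No camera housing shows on the gripper, and the wrist stays well above the headstock. I keep turning in small arcs and log the force each time.

```bash
python3 -m inch '[[0,0.005,0.0033,0,0,0,0.1],[0,0.01,0.0077,0,0,0,0.1],[0,0.0143,0.0125,0,0,0,0.1]]'; python3 -c "
from h import *
log([55,60,65])"
```

```text
clock: 5.4
tool_pos: [0.6441, 0.0063, 0.2547]
eef_rot: [-2.016, -2.405, 0.005]
force: [-7.7, -1.0, -2.5]
opening: 0.279
t 5.40 q 50.3 r 74.0 dy -0.0  Ft -3.07 Fr -7.59 Fy 0.38 op 24.5 w 0.11
55 [0.0, 0.0045, 0.0042] [-0.004, -0.0, -0.003]
60 [0.0001, 0.008, 0.0097] [-0.004, -0.0, -0.003]
65 [0.0001, 0.0111, 0.0155] [-0.004, -0.0, -0.003]
```

```bash
python3 -m inch '[[0,0.004,0.0042,0,0,0,0.1],[0,0.0075,0.0097,0,0,0,0.1],[0,0.0105,0.0155,0,0,0,0.1]]'; python3 -c "
from h import *
log([70,75,80])"
```

```text
clock: 5.78
tool_pos: [0.6537, 0.008, 0.2384]
eef_rot: [-2.015, -2.403, 0.008]
force: [-8.7, -1.2, -0.3]
opening: 0.273
t 5.78 q 65.1 r 73.6 dy -0.0  Ft -3.42 Fr -8.04 Fy 0.39 op 24.1 w 0.10
70 [0.0001, 0.0038, 0.0053] [-0.007, -0.0, -0.003]
75 [0.0001, 0.0058, 0.0115] [-0.007, -0.0, -0.003]
80 [0.0001, 0.0073, 0.0179] [-0.007, -0.0, -0.003]
```

```bash
python3 -m inch '[[0,0.003,0.0053,0,0,0,0.1],[0,0.0045,0.0115,0,0,0,0.1],[0,0.0058,0.018,0,0,0,0.1]]'; python3 -c "
from h import *
log([85,90,95])"
```

```text
clock: 6.15
tool_pos: [0.659, 0.0089, 0.2202]
eef_rot: [-2.015, -2.403, 0.01]
force: [-8.0, -1.8, 3.4]
opening: 0.276
t 6.15 q 79.9 r 73.2 dy -0.1  Ft -4.78 Fr -7.42 Fy -0.34 op 24.3 w 0.11
85 [0.0001, 0.0027, 0.0062] [-0.009, -0.0, -0.003]
90 [0.0001, 0.003, 0.0128] [-0.009, -0.0, -0.003]
95 [0.0001, 0.0028, 0.0193] [-0.009, -0.0, -0.003]
```

```bash
python3 -m inch '[[0,0.001,0.0062,0,0,0,0.1],[0,0.001,0.0128,0,0,0,0.1],[0,0.0008,0.0193,0,0,0,0.1]]'; python3 -c "
from h import *
log([100,105,110])"
```

```text
clock: 6.52
tool_pos: [0.6596, 0.0091, 0.2014]
eef_rot: [-2.015, -2.403, 0.01]
force: [-8.6, -1.7, 5.8]
opening: 0.275
t 6.53 q 94.7 r 73.0 dy -0.0  Ft -5.03 Fr -9.20 Fy -0.20 op 24.2 w 0.13
100 [0.0, 0.0012, 0.007] [-0.009, -0.0, -0.003]
105 [0.0, -0.0002, 0.0134] [-0.009, -0.0, -0.003]
110 [0.0, -0.0021, 0.0197] [-0.009, -0.0, -0.003]
```

Run:
```python
from h import *
from scipy.optimize import least_squares
L=[json.loads(l) for l in open("log.jsonl")]
X=np.array([[l["x"],l["z"]] for l in L])*1e3
for r in(75,None):
    f=(lambda p:np.hypot(X[:,0]-p[0],X[:,1]-p[1])-75) if r else (lambda p:np.hypot(X[:,0]-p[0],X[:,1]-p[1])-p[2])
    s=least_squares(f,[0,0] if r else [0,0,75]);print(s.x,np.round(s.fun,2))
```

```text
[-1.94382855  0.81340366] [-0.04  0.01  0.04  0.01 -0.02 -0.01]
[-1.742291    0.93543955 74.78451824] [-0.01  0.01  0.02 -0.01 -0.03  0.02]
```

The circle fit is tight (0.04 mm residual), so I update the centre.

```bash
sed -i 's/^def tgt/C=C+(-.0019)*LX+.0008*LZ\ndef tgt/' h.py; python3 -c "
from h import *
log([100,105,110,115],'dup')"
```

```text
t 6.53 q 95.2 r 74.9 dy -0.0  Ft -4.95 Fr -9.25 Fy -0.20 op 24.2 w 0.13
100 [0.0, -0.0007, 0.0062] [-0.009, -0.0, -0.003]
105 [0.0, -0.0021, 0.0126] [-0.009, -0.0, -0.003]
110 [0.0, -0.004, 0.0189] [-0.009, -0.0, -0.003]
115 [0.0, -0.0064, 0.025] [-0.009, -0.0, -0.003]
```

```bash
python3 -m inch '[[0,-0.0007,0.0062,0,0,0,0.1],[0,-0.0021,0.0126,0,0,0,0.1],[0,-0.004,0.0189,0,0,0,0.1]]'; python3 -c "
from h import *
log([115,120,125])"
```

```text
clock: 6.9
tool_pos: [0.656, 0.0084, 0.1837]
eef_rot: [-2.016, -2.403, 0.01]
force: [-9.2, -1.4, 9.9]
opening: 0.276
t 6.90 q 109.0 r 75.0 dy -0.1  Ft -6.34 Fr -12.08 Fy 0.27 op 24.3 w 0.15
115 [0.0001, -0.0029, 0.0073] [-0.008, 0.0, -0.003]
120 [0.0001, -0.0059, 0.0131] [-0.008, 0.0, -0.003]
125 [0.0001, -0.0093, 0.0186] [-0.008, 0.0, -0.003]
```

```bash
python3 -m inch '[[0,-0.004,0.0073,0,0,0,0.1],[0,-0.0075,0.0127,0,0,0,0.1],[0,-0.0108,0.018,0,0,0,0.1]]'; python3 -c "
from h import *
log([130,135,140])"
```

```text
clock: 7.28
tool_pos: [0.6488, 0.0071, 0.1683]
eef_rot: [2.018, 2.406, -0.0]
force: [0.6, 0.6, 9.2]
opening: 0.275
t 7.28 q 122.1 r 75.1 dy -0.1  Ft -8.17 Fr -4.31 Fy 0.47 op 24.2 w 0.16
130 [0.0001, -0.0061, 0.0083] [0.0, 0.001, -0.003]
135 [0.0001, -0.0106, 0.0131] [0.0, 0.001, -0.003]
140 [0.0001, -0.0154, 0.0175] [0.0, 0.001, -0.003]
```

```bash
python3 -m inch '[[0,-0.0052,0.007,0,0,0,0.1],[0,-0.0103,0.0122,0,0,0,0.1],[0,-0.015,0.0168,0,0,0,0.1]]'; python3 -c "
from h import *
log([145,150,155])"
```

```text
clock: 7.65
tool_pos: [0.6381, 0.0052, 0.1545]
eef_rot: [2.015, 2.401, 0.01]
force: [1.1, -0.0, 11.6]
opening: 0.272
t 7.65 q 135.5 r 75.2 dy -0.0  Ft -8.91 Fr -7.55 Fy -0.21 op 24.0 w 0.17
145 [0.0, -0.0098, 0.0077] [0.01, 0.002, -0.004]
150 [0.0, -0.0153, 0.0111] [0.01, 0.002, -0.004]
155 [-0.0, -0.0212, 0.0141] [0.01, 0.002, -0.004]
```

```bash
python3 -m inch '[[0,-0.0055,0.0045,0.003,0,0,0.1],[0,-0.0105,0.0075,0.006,0,0,0.1],[0,-0.0155,0.0105,0.008,0,0,0.1]]'; python3 -c "
from h import *
log([150,155,160,165])"
```

```text
clock: 8.02
tool_pos: [0.6291, 0.0035, 0.147]
eef_rot: [2.012, 2.398, 0.017]
force: [9.6, 1.3, 2.6]
opening: 0.276
t 8.03 q 144.6 r 75.2 dy -0.1  Ft -9.37 Fr 3.50 Fy -0.42 op 24.3 w 0.13
150 [0.0001, -0.0061, 0.0036] [0.016, 0.002, -0.004]
155 [0.0, -0.012, 0.0066] [0.016, 0.002, -0.004]
160 [0.0, -0.0181, 0.009] [0.016, 0.002, -0.004]
165 [0.0, -0.0244, 0.0108] [0.016, 0.002, -0.004]
```

```bash
python3 -m inch '[[0,-0.0065,0.0036,0.005,0,0,0.1],[0,-0.0127,0.0062,0.01,0,0,0.1],[0,-0.019,0.0085,0.015,0,0,0.1]]'; python3 -c "
from h import *
log([160,165,170,175])"
```

```text
clock: 8.4
tool_pos: [0.6173, 0.0015, 0.1402]
eef_rot: [2.013, 2.398, 0.017]
force: [13.2, 2.4, -7.9]
opening: 0.275
t 8.40 q 155.0 r 75.0 dy -0.0  Ft -8.87 Fr 12.79 Fy 0.03 op 24.2 w 0.12
160 [0.0, -0.006, 0.0024] [0.015, 0.001, -0.004]
165 [0.0, -0.0123, 0.0042] [0.015, 0.001, -0.004]
170 [-0.0, -0.0187, 0.0056] [0.015, 0.001, -0.004]
175 [-0.0, -0.0252, 0.0063] [0.015, 0.001, -0.004]
```

```bash
python3 -m inch '[[0,-0.0065,0.0034,0.005,0,0,0.1],[0,-0.0135,0.0056,0.01,0,0,0.1],[0,-0.02,0.0072,0.015,0,0,0.1]]'; python3 -c "
from h import *
log([175,180,185,190])"
```

```text
clock: 8.78
tool_pos: [0.6043, -0.0009, 0.1354]
eef_rot: [2.013, 2.399, 0.015]
force: [11.9, 2.3, 1.5]
opening: 0.276
t 8.78 q 165.8 r 75.1 dy -0.0  Ft -12.09 Fr 1.48 Fy 0.17 op 24.3 w 0.12
175 [-0.0, -0.012, 0.0018] [0.014, 0.002, -0.004]
180 [-0.0, -0.0185, 0.0019] [0.014, 0.002, -0.004]
185 [-0.0001, -0.025, 0.0016] [0.014, 0.002, -0.004]
190 [-0.0001, -0.0315, 0.0006] [0.014, 0.002, -0.004]
```

```bash
python3 -m inch '[[0,-0.0075,0.0016,0.005,0,0,0.1],[0,-0.014,0.0021,0.01,0,0,0.1],[0,-0.0205,0.0022,0.013,0,0,0.1]]'; python3 -c "
from h import *
log([185,190,195,200])"
```

```text
clock: 9.15
tool_pos: [0.5892, -0.0036, 0.1334]
eef_rot: [2.014, 2.401, 0.013]
force: [12.6, 1.5, -11.9]
opening: 0.275
t 9.15 q 177.6 r 74.9 dy -0.0  Ft -12.17 Fr 12.42 Fy -0.74 op 24.2 w 0.14
185 [-0.0, -0.0096, -0.0002] [0.011, 0.001, -0.004]
190 [-0.0, -0.0161, -0.0012] [0.011, 0.001, -0.004]
195 [-0.0001, -0.0225, -0.0027] [0.011, 0.001, -0.004]
200 [-0.0001, -0.0287, -0.0047] [0.011, 0.001, -0.004]
```

```bash
python3 -m inch '[[0,-0.0075,0.0012,0.005,0,0,0.1],[0,-0.0142,0.0006,0.01,0,0,0.1],[0,-0.021,-0.0007,0.012,0,0,0.1]]'; python3 -c "
from h import *
log([195,200,205,210])"
```

```text
clock: 9.52
tool_pos: [0.5733, -0.0064, 0.1344]
eef_rot: [2.016, 2.403, 0.01]
force: [10.2, 1.3, -10.0]
opening: 0.274
t 9.53 q 190.1 r 74.9 dy 0.0  Ft -11.88 Fr 8.04 Fy -0.51 op 24.1 w 0.16
195 [-0.0001, -0.0063, -0.0014] [0.008, 0.0, -0.003]
200 [-0.0001, -0.0125, -0.0034] [0.008, 0.0, -0.003]
205 [-0.0001, -0.0186, -0.006] [0.008, 0.0, -0.003]
210 [-0.0001, -0.0243, -0.009] [0.008, 0.0, -0.003]
```

```bash
python3 -m inch '[[0,-0.007,-0.0006,0.004,0,0,0.1],[0,-0.0138,-0.0028,0.007,0,0,0.1],[0,-0.0202,-0.0055,0.009,0,0,0.1]]'; python3 -c "
from h import *
log([210,215,220,225])"
```

```text
clock: 9.9
tool_pos: [0.5566, -0.0094, 0.1396]
eef_rot: [2.017, 2.405, 0.008]
force: [7.9, 1.0, -12.5]
opening: 0.27
t 9.90 q 203.6 r 74.9 dy 0.1  Ft -12.25 Fr 8.23 Fy -0.40 op 23.8 w 0.15
210 [-0.0001, -0.0074, -0.0037] [0.006, -0.001, -0.003]
215 [-0.0001, -0.0129, -0.0073] [0.006, -0.001, -0.003]
220 [-0.0001, -0.0181, -0.0113] [0.006, -0.001, -0.003]
225 [-0.0001, -0.0229, -0.0157] [0.006, -0.001, -0.003]
```

```bash
python3 -m inch '[[0,-0.0075,-0.0026,0.003,0,0,0.1],[0,-0.0134,-0.0064,0.005,0,0,0.1],[0,-0.019,-0.0106,0.006,0,0,0.1]]'; python3 -c "
from h import *
log([220,225,230,235,240])"
```

```text
clock: 10.28
tool_pos: [0.5402, -0.0123, 0.1496]
eef_rot: [2.018, 2.406, 0.007]
force: [6.0, 0.8, -12.9]
opening: 0.277
t 10.28 q 218.6 r 75.0 dy 0.1  Ft -12.76 Fr 6.30 Fy -0.26 op 24.3 w 0.16
220 [-0.0001, -0.0015, -0.0012] [0.004, -0.002, -0.003]
225 [-0.0001, -0.0063, -0.0056] [0.004, -0.002, -0.003]
230 [-0.0001, -0.0107, -0.0104] [0.004, -0.002, -0.003]
235 [-0.0001, -0.0146, -0.0156] [0.004, -0.002, -0.003]
240 [-0.0001, -0.0181, -0.0212] [0.004, -0.002, -0.003]
```

```bash
python3 -m inch '[[0,-0.0067,-0.005,0.002,0,0,0.1],[0,-0.0112,-0.01,0.004,0,0,0.1],[0,-0.0152,-0.0152,0.004,0,0,0.1]]'; python3 -c "
from h import *
log([240,245,250,255])"
```

```text
clock: 10.65
tool_pos: [0.5258, -0.0148, 0.165]
eef_rot: [-2.018, -2.407, -0.004]
force: [5.4, 0.7, -10.3]
opening: 0.275
t 10.65 q 234.8 r 75.0 dy 0.1  Ft -11.58 Fr 1.48 Fy -0.26 op 24.2 w 0.16
240 [-0.0001, -0.0037, -0.0058] [0.002, -0.002, -0.003]
245 [-0.0001, -0.0067, -0.0116] [0.002, -0.002, -0.003]
250 [-0.0001, -0.0092, -0.0176] [0.002, -0.002, -0.003]
255 [-0.0001, -0.0111, -0.0239] [0.002, -0.002, -0.003]
```

```bash
python3 -m inch '[[0,-0.0039,-0.0057,0,0,0,0.1],[0,-0.0069,-0.0115,0,0,0,0.1],[0,-0.0094,-0.0175,0,0,0,0.1]]'; python3 -c "
from h import *
log([255,260,265,270])"
```

```text
clock: 11.02
tool_pos: [0.5166, -0.0165, 0.183]
eef_rot: [2.018, 2.407, 0.005]
force: [5.0, 0.4, -11.0]
opening: 0.275
t 11.03 q 250.4 r 75.0 dy 0.1  Ft -12.06 Fr -1.01 Fy -0.45 op 24.2 w 0.15
255 [-0.0001, -0.0018, -0.0058] [0.002, -0.002, -0.003]
260 [-0.0001, -0.0032, -0.0122] [0.002, -0.002, -0.003]
265 [-0.0001, -0.004, -0.0187] [0.002, -0.002, -0.003]
270 [-0.0001, -0.0043, -0.0252] [0.002, -0.002, -0.003]
```

```bash
python3 -m inch '[[0,-0.0018,-0.0058,0,0,0,0.1],[0,-0.0032,-0.0122,0,0,0,0.1],[0,-0.004,-0.0187,0,0,0,0.1]]'; python3 -c "
from h import *
log([270,275,280,285])"
```

```text
clock: 11.4
tool_pos: [0.5126, -0.0172, 0.2022]
eef_rot: [2.018, 2.407, 0.005]
force: [3.9, 1.2, -10.0]
opening: 0.274
t 11.40 q 265.4 r 75.0 dy 0.1  Ft -10.25 Fr -3.28 Fy 0.51 op 24.1 w 0.15
270 [-0.0001, -0.0002, -0.006] [0.002, -0.002, -0.003]
275 [-0.0001, 0.0001, -0.0126] [0.002, -0.002, -0.003]
280 [-0.0001, 0.0009, -0.0191] [0.002, -0.002, -0.003]
285 [-0.0001, 0.0024, -0.0254] [0.002, -0.002, -0.003]
```

```bash
python3 -m inch '[[0,0,-0.006,0,0,0,0.1],[0,0.0004,-0.0126,0,0,0,0.1],[0,0.0013,-0.0191,0,0,0,0.1]]'; python3 -c "
from h import *
log([285,290,295,300])"
```

```text
clock: 11.78
tool_pos: [0.5135, -0.0171, 0.2216]
eef_rot: [-2.018, -2.407, -0.004]
force: [2.2, 0.6, -9.2]
opening: 0.277
t 11.78 q 280.3 r 75.0 dy 0.1  Ft -8.64 Fr -3.90 Fy 0.16 op 24.4 w 0.15
285 [-0.0001, 0.0014, -0.006] [0.002, -0.002, -0.003]
290 [-0.0001, 0.0034, -0.0123] [0.002, -0.002, -0.003]
295 [-0.0001, 0.0059, -0.0183] [0.002, -0.002, -0.003]
300 [-0.0, 0.0089, -0.0241] [0.002, -0.002, -0.003]
```

```bash
python3 -m inch '[[0,0.0017,-0.006,0,0,0,0.1],[0,0.0038,-0.0122,0,0,0,0.1],[0,0.0063,-0.0181,0,0,0,0.1]]'; python3 -c "
from h import *
log([300,305,310,315])"
```

```text
clock: 12.15
tool_pos: [0.5193, -0.016, 0.2399]
eef_rot: [-2.018, -2.406, -0.002]
force: [-0.4, -0.2, -9.9]
opening: 0.276
t 12.15 q 295.0 r 75.0 dy 0.1  Ft -9.14 Fr -3.79 Fy -0.08 op 24.3 w 0.15
300 [-0.0001, 0.003, -0.0058] [0.0, -0.002, -0.003]
305 [-0.0001, 0.0065, -0.0113] [0.0, -0.002, -0.003]
310 [-0.0, 0.0105, -0.0165] [0.0, -0.002, -0.003]
315 [-0.0, 0.0149, -0.0213] [0.0, -0.002, -0.003]
```

```bash
python3 -m inch '[[0,0.0033,-0.0057,0,0,0,0.1],[0,0.0068,-0.0112,0,0,0,0.1],[0,0.0108,-0.0163,0,0,0,0.1]]'; python3 -c "
from h import *
log([315,320,325,330])"
```

```text
clock: 12.52
tool_pos: [0.5298, -0.0142, 0.2566]
eef_rot: [-2.017, -2.406, -0.001]
force: [-2.2, -0.1, -6.0]
opening: 0.275
t 12.53 q 310.2 r 75.0 dy 0.1  Ft -5.94 Fr -2.19 Fy 0.30 op 24.2 w 0.17
315 [-0.0001, 0.0042, -0.0046] [-0.0, -0.002, -0.003]
320 [-0.0001, 0.0091, -0.0091] [-0.0, -0.002, -0.003]
325 [-0.0, 0.0143, -0.013] [-0.0, -0.002, -0.003]
330 [-0.0, 0.0198, -0.0166] [-0.0, -0.002, -0.003]
```

```bash
python3 -m inch '[[0,0.0044,-0.0046,0,0,0,0.1],[0,0.0093,-0.009,0,0,0,0.1],[0,0.0145,-0.0129,0,0,0,0.1]]'; python3 -c "
from h import *
log([330,335,340,345])"
```

```text
clock: 12.9
tool_pos: [0.5443, -0.0116, 0.27]
eef_rot: [-2.018, -2.406, -0.001]
force: [-2.9, -0.3, -3.8]
opening: 0.276
t 12.90 q 325.5 r 75.0 dy 0.1  Ft -4.60 Fr -1.46 Fy 0.19 op 24.3 w 0.18
330 [-0.0, 0.005, -0.0032] [-0.0, -0.002, -0.003]
335 [-0.0, 0.0108, -0.0062] [-0.0, -0.002, -0.003]
340 [0.0, 0.0168, -0.0087] [-0.0, -0.002, -0.003]
345 [0.0, 0.0231, -0.0107] [-0.0, -0.002, -0.003]
```

```bash
python3 -m inch '[[0,0.0052,-0.0032,0,0,0,0.1],[0,0.011,-0.0061,0,0,0,0.1],[0,0.017,-0.0086,0,0,0,0.1]]'; python3 -c "
from h import *
log([345,350,355,360])"
```

```text
clock: 13.28
tool_pos: [0.5617, -0.0085, 0.2789]
eef_rot: [-2.018, -2.406, -0.002]
force: [-3.9, 0.2, -3.8]
opening: 0.275
t 13.28 q 340.6 r 75.0 dy 0.0  Ft -4.85 Fr -2.28 Fy 0.88 op 24.2 w 0.18
345 [-0.0, 0.0055, -0.0017] [-0.0, -0.002, -0.003]
350 [0.0, 0.0119, -0.0031] [-0.0, -0.002, -0.003]
355 [0.0, 0.0184, -0.004] [-0.0, -0.002, -0.003]
360 [0.0, 0.0249, -0.0043] [-0.0, -0.002, -0.003]
```

```bash
python3 -m inch '[[0,0.0057,-0.0016,0,0,0,0.1],[0,0.0121,-0.003,0,0,0,0.1],[0,0.0186,-0.0039,0,0,0,0.1]]'; python3 -c "
from h import *
log([360,365,370,375])"
```

```text
clock: 13.65
tool_pos: [0.5805, -0.0051, 0.283]
eef_rot: [-2.018, -2.407, -0.002]
force: [-3.2, 0.4, -3.8]
opening: 0.276
t 13.65 q 355.6 r 75.0 dy 0.0  Ft -3.32 Fr -3.61 Fy 0.97 op 24.3 w 0.18
360 [-0.0, 0.0057, -0.0002] [0.0, -0.002, -0.003]
365 [-0.0, 0.0122, 0.0001] [0.0, -0.002, -0.003]
370 [0.0, 0.0187, 0.0009] [0.0, -0.002, -0.003]
375 [0.0, 0.0251, 0.0023] [0.0, -0.002, -0.003]
```

```bash
python3 -m inch '[[0,0.0058,0,0,0,0,0.1],[0,0.0124,0.0003,0,0,0,0.1],[0,0.0189,0.0011,0,0,0,0.1]]'; python3 -c "
from h import *
log([375,380,385,390])"
```

```text
clock: 14.02
tool_pos: [0.5997, -0.0017, 0.2819]
eef_rot: [-2.018, -2.407, -0.002]
force: [-3.3, -0.5, -0.1]
opening: 0.276
t 14.03 q 10.6 r 75.0 dy 0.0  Ft -3.28 Fr -0.76 Fy 0.07 op 24.3 w 0.17
375 [-0.0, 0.0057, 0.0013] [0.001, -0.002, -0.003]
380 [0.0, 0.0119, 0.0032] [0.001, -0.002, -0.003]
385 [0.0, 0.0179, 0.0057] [0.001, -0.002, -0.003]
390 [0.0, 0.0238, 0.0088] [0.001, -0.002, -0.003]
```

```bash
python3 -m inch '[[0,0.0059,0.0015,0,0,0,0.1],[0,0.0121,0.0034,0,0,0,0.1],[0,0.0181,0.0059,0,0,0,0.1]]'; python3 -c "
from h import *
log([390,395,400,405])"
```

```text
clock: 14.4
tool_pos: [0.6179, 0.0016, 0.2759]
eef_rot: [-2.018, -2.407, -0.003]
force: [-2.5, 0.5, -0.5]
opening: 0.271
t 14.40 q 25.5 r 74.9 dy -0.0  Ft -1.93 Fr -1.49 Fy 0.90 op 23.9 w 0.15
390 [0.0, 0.0052, 0.0027] [0.001, -0.002, -0.003]
395 [0.0, 0.0107, 0.0062] [0.001, -0.002, -0.003]
400 [0.0, 0.0159, 0.0102] [0.001, -0.002, -0.003]
405 [0.0, 0.0207, 0.0146] [0.001, -0.002, -0.003]
```

```bash
python3 -m inch '[[0,0.0054,0.003,0,0,0,0.1],[0,0.0109,0.0065,0,0,0,0.1],[0,0.0161,0.0105,0,0,0,0.1]]'
python3 - <<'E'
from h import *
log([405,410,415,420])
from scipy.optimize import least_squares
L=[json.loads(l) for l in open("log.jsonl")]; L=[l for l in L if l["tag"]!="start" and l["tag"]!="dup"]
p=np.array([l["pos"] for l in L])-C; x=p@LX;z=p@LZ
s=least_squares(lambda c:np.hypot(x-c[0],z-c[1])-c[2],[0,0,.075]);print("circle mm",s.x*1e3,np.abs(s.fun).max()*1e3)
q=np.arctan2(x-s.x[0],z-s.x[1]);f=np.array([l["f"] for l in L]);Ft=f@LX*np.cos(q)-f[:,2]*np.sin(q);Fr=f@LX*np.sin(q)+f[:,2]*np.cos(q)
# hand torque = -Ft*r
tau=-Ft*s.x[2]
def fit(cols,m=slice(None)):
    A=np.c_[tuple(cols)][m]; b,_,_,_=np.linalg.lstsq(A,tau[m],rcond=None); res=tau[m]-A@b; return b,res
one=np.ones_like(q)
# gravity torque (drives q): G sin(q+phi); needed tau = drag - G sin(q+phi)
for nm,cols in(("plain",[one,np.sin(q),np.cos(q)]),("with|Fr|",[one,np.sin(q),np.cos(q),np.abs(Fr)])):
    b,res=fit(cols); G=np.hypot(b[1],b[2]); phi=np.arctan2(-b[2],-b[1])
    print(nm,"drag",b[0],"G",G,"phi",np.degrees(phi),"q heavy down",np.degrees(np.pi-phi)%360,"rms",res.std(),np.round(res,2), b[3:])
    for m in(np.arange(len(q))>=6,np.arange(len(q))%2==0,np.arange(len(q))%2==1):
        b,r=fit(cols,m);print("   ",np.degrees(np.pi-np.arctan2(-b[2],-b[1]))%360,np.hypot(b[1],b[2]))
E
```

```text
clock: 14.78
tool_pos: [0.6342, 0.0045, 0.2652]
eef_rot: [-2.018, -2.407, -0.003]
force: [-3.1, 0.1, 0.4]
opening: 0.275
t 14.78 q 40.6 r 75.0 dy -0.0  Ft -2.52 Fr -1.67 Fy 0.59 op 24.2 w 0.13
405 [0.0, 0.0043, 0.0039] [0.001, -0.002, -0.003]
410 [0.0, 0.0087, 0.0087] [0.001, -0.002, -0.003]
415 [0.0, 0.0127, 0.0139] [0.001, -0.002, -0.003]
420 [0.0, 0.0162, 0.0195] [0.001, -0.002, -0.003]
circle mm [ 2.07977832e-02 -2.72449717e-02  7.49998373e+01] 0.1938850171187556
plain drag 0.5625755087180839 G 0.37472349252031023 phi 59.45935209026594 q heavy down 120.54064790973408 rms 0.04359499020399463 [ 0.04  0.   -0.01  0.03 -0.03 -0.01  0.04  0.01 -0.01 -0.11  0.08  0.04
 -0.02 -0.02  0.02 -0.04  0.05 -0.01 -0.04  0.09 -0.05 -0.06  0.04 -0.01
  0.04 -0.04 -0.  ] []
    120.3823180456866 0.37786194600511874
    119.46054480413594 0.3782546603007765
    121.6635356208648 0.3724561846512862
with|Fr| drag 0.5858026758381145 G 0.37894143367037253 phi 61.68355242218322 q heavy down 118.31644757781677 rms 0.04171037431883353 [ 0.04  0.01 -0.    0.03 -0.02  0.01  0.02  0.   -0.03 -0.09  0.05  0.06
 -0.02 -0.01  0.03 -0.05  0.04 -0.01 -0.04  0.1  -0.05 -0.06  0.04 -0.
  0.02 -0.06 -0.02] [-0.0045872]
    118.60334450778115 0.390074020207706
    117.07015299770585 0.3802835856329421
    124.35632600561539 0.3677345894509159
```

```bash
python3 -m inch '[[0,0.0045,0.0042,0,0,0,0.1],[0,0.0089,0.009,0,0,0,0.1],[0,0.0128,0.0142,0,0,0,0.1]]'; python3 -c "
from h import *
log([60,65,70,75])"
```

```text
clock: 15.15
tool_pos: [0.647, 0.0068, 0.2507]
eef_rot: [-2.018, -2.407, -0.003]
force: [-3.7, -0.1, 1.3]
opening: 0.271
t 15.15 q 55.5 r 75.0 dy -0.0  Ft -3.16 Fr -2.28 Fy 0.55 op 23.9 w 0.11
60 [0.0, 0.0031, 0.005] [0.001, -0.002, -0.003]
65 [0.0, 0.0061, 0.0108] [0.001, -0.002, -0.003]
70 [0.0, 0.0086, 0.0169] [0.001, -0.002, -0.003]
75 [0.0, 0.0106, 0.0231] [0.001, -0.002, -0.003]
```

```bash
python3 -m inch '[[0,0.0031,0.0052,0,0,0,0.1],[0,0.006,0.0111,0,0,0,0.1],[0,0.0085,0.0172,0,0,0,0.1]]'; python3 -c "
from h import *
log([75,80,85,90])"
```

```text
clock: 15.52
tool_pos: [0.6557, 0.0084, 0.2333]
eef_rot: [-2.018, -2.407, -0.003]
force: [-3.6, 0.1, 1.7]
opening: 0.273
t 15.53 q 70.4 r 75.0 dy -0.0  Ft -2.75 Fr -2.75 Fy 0.75 op 24.0 w 0.11
75 [0.0, 0.0018, 0.0057] [0.001, -0.002, -0.003]
80 [0.0, 0.0032, 0.0121] [0.001, -0.002, -0.003]
85 [0.0, 0.004, 0.0186] [0.001, -0.002, -0.003]
90 [0.0, 0.0043, 0.0251] [0.001, -0.002, -0.003]
```

```bash
python3 -m inch '[[0,0.0016,0.0058,0,0,0,0.1],[0,0.003,0.0122,0,0,0,0.1],[0,0.0038,0.0188,0,0,0,0.1]]'; python3 -c "
from h import *
log([90,95,100,105])"
```

```text
clock: 15.9
tool_pos: [0.6598, 0.0091, 0.2144]
eef_rot: [2.018, 2.407, 0.004]
force: [-2.7, 0.0, 5.4]
opening: 0.275
t 15.90 q 85.3 r 75.1 dy -0.0  Ft -5.58 Fr -2.16 Fy 0.48 op 24.2 w 0.12
90 [0.0, 0.0002, 0.0062] [0.002, -0.002, -0.003]
95 [0.0, -0.0001, 0.0127] [0.002, -0.002, -0.003]
100 [-0.0, -0.001, 0.0192] [0.002, -0.002, -0.003]
105 [-0.0, -0.0024, 0.0256] [0.002, -0.002, -0.003]
```

```bash
python3 -m inch '[[0,0,0.0063,0,0,0,0.1],[0,-0.0003,0.0129,0,0,0,0.1],[0,-0.0012,0.0194,0,0,0,0.1]]'; python3 -c "
from h import *
log([105,110,115,120])"
```

```text
clock: 16.27
tool_pos: [0.6589, 0.0089, 0.1949]
eef_rot: [2.018, 2.407, 0.005]
force: [-3.1, 0.2, 6.4]
opening: 0.273
t 16.27 q 100.2 r 75.1 dy -0.1  Ft -5.73 Fr -4.11 Fy 0.71 op 24.0 w 0.14
105 [0.0, -0.0015, 0.0061] [0.003, -0.001, -0.003]
110 [0.0, -0.0035, 0.0124] [0.003, -0.001, -0.003]
115 [0.0, -0.006, 0.0184] [0.003, -0.001, -0.003]
120 [-0.0, -0.009, 0.0242] [0.003, -0.001, -0.003]
```

```bash
python3 -m inch '[[0,-0.0017,0.0062,0,0,0,0.1],[0,-0.0037,0.0125,0,0,0,0.1],[0,-0.0062,0.0185,0,0,0,0.1]]'
cat > fit.py <<'E'
from h import *
L=[json.loads(l) for l in open("log.jsonl")]; L=[l for l in L if l["tag"]=="f"]
p=np.array([l["pos"] for l in L])-C; x=p@LX;z=p@LZ;q=np.arctan2(x,z);f=np.array([l["f"] for l in L]);tau=-.075*(f@LX*np.cos(q)-f[:,2]*np.sin(q))
for m in(slice(None),slice(6,None),slice(-24,None)):
    A=np.c_[np.ones_like(q),np.sin(q),np.cos(q)][m];b=np.linalg.lstsq(A,tau[m],rcond=None)[0];r=tau[m]-A@b
    print("n",len(A),"drag %.3f G %.3f down %.1f se %.1f"%(b[0],np.hypot(b[1],b[2]),np.degrees(np.pi-np.arctan2(-b[2],-b[1]))%360,np.degrees(r.std()*np.sqrt(2/len(A))/np.hypot(b[1],b[2]))))
E
python3 - <<'E'
from h import *
log([117,120,121,122])
import fit
E
```

```text
clock: 16.65
tool_pos: [0.6534, 0.0079, 0.1769]
eef_rot: [2.017, 2.406, 0.007]
force: [-3.2, 0.3, 8.9]
opening: 0.279
t 16.65 q 114.6 r 75.1 dy -0.0  Ft -6.79 Fr -6.50 Fy 0.87 op 24.6 w 0.15
117 [0.0, -0.0015, 0.0028] [0.005, -0.001, -0.003]
120 [0.0, -0.0034, 0.0062] [0.005, -0.001, -0.003]
121 [0.0, -0.0041, 0.0073] [0.005, -0.001, -0.003]
122 [0.0, -0.0047, 0.0084] [0.005, -0.001, -0.003]
n 32 drag 0.562 G 0.375 down 120.5 se 1.7
n 26 drag 0.562 G 0.377 down 120.3 se 2.0
n 24 drag 0.560 G 0.377 down 120.9 se 2.1
```

```bash
python3 -m inch '[[0,-0.002,0.003,0,0,0,0.1],[0,-0.0042,0.0062,0,0,0,0.1],[0,-0.0045,0.007,0,0,0,0.1],[0,-0.0045,0.0072,0,0,0,0.1],[0,-0.0045,0.0072,0,0,0,0.1],[0,-0.0045,0.0072,0,0,0,0.1],[0,-0.0045,0.0072,0,0,0,0.1]]'; python3 -c "
from h import *
log([120,120.5,121],'end')
for n in('scene','wrist'):cv2.imwrite(f'pics/e_{n}.png',get_image(n))"
```

```text
clock: 17.52
tool_pos: [0.6504, 0.0074, 0.1708]
eef_rot: [2.016, 2.404, 0.011]
force: [-0.0, 0.8, 8.5]
opening: 0.274
t 17.52 q 119.8 r 75.2 dy -0.1  Ft -7.41 Fr -4.13 Fy 0.83 op 24.1 w 0.00
120 [0.0001, -0.0003, 0.0001] [0.008, -0.001, -0.003]
120.5 [0.0001, -0.0006, 0.0007] [0.008, -0.001, -0.003]
121 [0.0001, -0.001, 0.0012] [0.008, -0.001, -0.003]
```

View pics/e_scene.png

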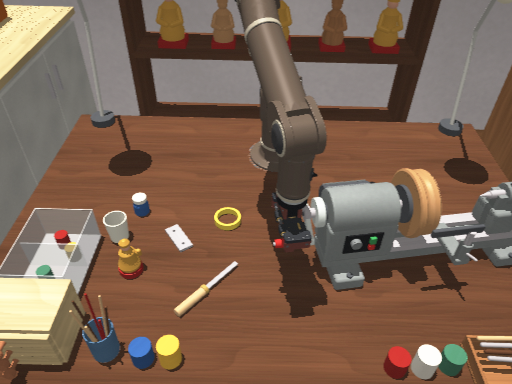

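View pics/e_wrist.png

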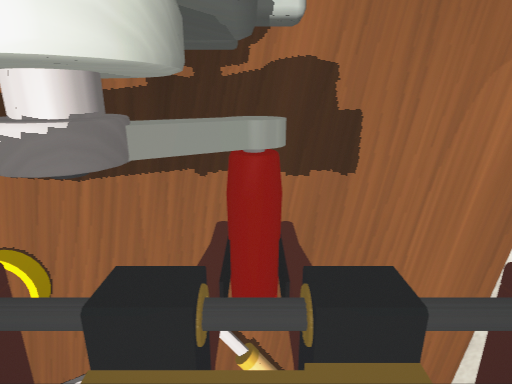

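```bash
python3 -c "
from h import *
log([120.5],'end'); print(job_done())"
```

```text
t 17.62 q 119.8 r 75.2 dy -0.1  Ft -6.36 Fr -4.59 Fy 0.69 op 24.3 w 0.00
120.5 [0.0, -0.0006, 0.0006] [0.008, -0.001, -0.003]
the job is handed in; nothing more can be done
None
```

The heavy side should now be straight down, to within a few degrees. The spindle is at rest and the gripper still holds the red crank handle. I handed the job in at 17.6 s; it reports no verdict.

- **Turning:** I gripped the handle at about 22° and turned it one way only, through about 458° (one full turn and about a quarter).
- **Feeling the pull:** I measured the force at the handle about every 15°. The fit gave a belt drag of 0.56 N m and a ballast pull of 0.375 N m, both in line with your figures. It puts the heavy side straight down with the crank handle at 120.5°, give or take about 2°; three subsets of the data gave 120.3 to 120.9°.
- **Last checks:** The handle stands at 119.8°, with the arm still and the jaws closed on it at 24 mm. The bystanders in the last scene view are where they started; the palette was not visible in it. The fitted handle circle has a radius of 75.0 mm, as given.

**Not checked or not smooth:**
- **Force zero:** Before the grip, the force reading varied by about 0.6 N. A constant offset of about 0.4 N would shift the heavy-side angle by about 4°. I had no independent check on that.
- **First turn:** My first estimate of the spindle line was about 2 mm off, and the correction I fitted early in the turn took a while to settle. The arm pushed up to 13 N along the crank during that turn. It ran smoothly afterwards, and adding a term for that push moved the result by only about 2°.

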